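Open the gouge chest by its concealed finger catch

ROBOT

A 7-joint arm with a two-finger parallel gripper is mounted at the origin on the work surface. World frame = base frame: x ahead of the robot, y to its left, z up, the work surface at z = 0. Lengths are in m, angles in degrees, forces in N, time in s.
With the tool pointing down it reaches from about 0.425 to 0.875 m from the base axis. Payload 9.9 kg.
Tool frame: the origin (TCP) lies midway between the tips of the shut fingers; the grasp point (between the pads) lies 19 mm behind it; z points along the fingers, y is the direction in which the jaws open and shut (so a half turn about z gives the same grasp; the last joint's range is limited). The gripper opens to 85 mm and grips with 20 to 120 N. Pads are 22 mm wide; open, the fingers measure 114 mm over their backs; the gripper's body (76 mm by 85 mm) begins 54 mm behind the grasp point. The pads swing forward as they close: fully open they stand 13 mm farther back than shut.
Start: joints at [59.542, 32.985, 1.427, 82.34, -0.859, 64.687, -3.237], TCP at [0.292, -0.608, 0.231] pointing down, gripper open.
Joint ranges: [-157.87, 157.87], [-19.46, 123.44], [-87.15, 90], [11.01, 140.99], [-62.26, 242.26], [9.8, 113.94], [-161.44, 161.44]. Speed limits (degrees/s): [127.2, 127.2, 172.46, 172.46, 180, 180, 180].

INTERFACE

Orientations are given as [roll, pitch, yaw] about the fixed x, y, z axes, in that order (R = Rz(yaw) Ry(pitch) Rx(roll)).
In Python, from rig import sensors, optics, job gives the robot as it stands.
- The arm moves only by the tool send_rows, never from a script. Its argument "increments" is a list of rows, each an object with "fingers": the finger opening in mm, from 0 to 85.4; "offset": the shift along the tool's x, y, z in mm, a list of three; "yaw": the turn about the tool's z in units of 6 degrees (1.0 is 6 degrees). A call has 1 to 12 rows; each row shifts and turns the pose as measured when the row begins, along the tool's axes as they then stand; what a row does not reach is not made up. A row lasts 1/10 s, in which the tool goes at most 50 mm and 8.59 degrees, less where a joint would pass 70% of its speed; a pose out of reach is approached as far as the arm can. A call with a gripper value outside its range is refused whole. The fingers move at their own pace and stop on an object; "newtons" is the grip in N (left out, the last holds). Time passes only in rows, so rows that do not move let the fingers close. It gives the time, the measured TCP pose, the force and the opening at its end, in the units of the state.
- sensors.sense(): the state, without advancing time (a new reading comes with each control period).
- optics.camera(name): name is "scene" or "side" or "wrist"; returns a dict with "frame" (420x560x3 uint8, red, green, blue), "fovy" (degrees; the focal length in pixels is half the picture's height over the tangent of half this angle, whatever the lens; pixels are square), "cx", "cy" (the principal point, pixels), "pose" (4x4, takes a point from camera to world coordinates); the wrist camera has in their place "tool_from_camera" (4x4, takes a point from camera to tool coordinates, whose origin is the TCP and whose axes are the flange's). Camera axes: x right, y down, z forward; pixel columns grow to the right and rows downward; lengths in m; the calibration is good to about 2 mm. A picture is of the moment at which its call begins: read the wrist's pose just before it. There is no depth.
- job.finish_job(): hands the job in, once; it reports no verdict.
The state is a dict: "clock": time; "joint_pos": joint angles; "qd": joint speeds; "tau": joint torques, N m; "tcp_pos": TCP position; "orientation": TCP orientation; "wrist_force": force on the tool from outside, world axes, zero at the start; "torque": the same for the moment, N m; "opening": finger opening in m.
Only numpy, scipy, OpenCV 4.12 (cv2) and the standard library are available. Lean on these libraries where they do the work, as an engineer would, in place of code of your own. Each camera call takes 0.05 s, during which the arm holds its last target. There are 200 camera calls.

TASK

Open the gouge chest on the carving bench: starting on the left or right end length of the rail along its front, run a fingertip along the top of the rail until you find the finger notch hidden in it, then press down the catch inside the notch so that the lid springs up, and take your hand away. Everything else on the bench stays where it is: nothing is to be picked up or pushed about.

Things in the scene. Friction and masses are not known exactly. Their poses are not given: they have to be found in the camera images.
- case: The gouge chest, a shut light-wood box, fixed, on two bearers 5 to 30 mm high: 240 mm front to back (its x, from the front rail, nearest the robot, to the hinges), 400 mm wide (y, to the left as the robot sees it), 100 mm high. Origin at the centre of its underside, on the bearers. The rail is the front of its top: x -120 to -80 mm, all of the width, flat top at z 100 mm, level with the lid.
- rail_mid (a point): Mid-length of the rail's front top edge (chest frame x -120, y 0, z 100 mm), not the notch. The notch, in the same wood, is centred anywhere from y -55 to +55 mm, new each time. It is 48 mm long along the rail, open above and in front, cut 34 mm back from the front edge, so a fingertip run 15 mm behind that edge drops in. The catch lies in it 12 mm below the rail's top.
- rail_left: Left end length of the rail, solid wood without notch, 120 mm long (chest y from +80 to +200 mm), 40 mm deep, 30 mm high; origin at the centre of its top face.
- rail_right: Right end length of the rail, solid wood without notch, 120 mm long (chest y from -200 to -80 mm), 40 mm deep, 30 mm high; origin at the centre of its top face.
- catch (a joint): The catch: a wooden paddle, 45 x 32 mm, the bottom of the notch, hinged along the rear, 36 mm behind the rail's front edge. Value in rad: 0 at rest, 0.32 fully down; at about 0.2 it lets the lid go. 15 mm behind the front edge that is 4 mm of press, the full travel 7 mm; the spring there takes 2 N at first, 7 N at the stop. It springs back when released.
- lid (a joint): The lid, hinged along the chest's back, 187 mm front to back, 398 mm wide. Value in rad: 0 shut, level with the rail; 0.40 sprung open (front edge 73 mm up), where a spring stay keeps it. It rises by itself in about 1 s once the catch is pressed and gives way to anything above it.
- gouge: A loose gouge lying on the bench beside the chest, 255 mm long, 27 mm thick; origin below the brass ferrule on the bench, x along the blade. To be left alone.
- mallet: A loose round carver's mallet of dark wood standing on its head beside the chest, 90 mm across, 238 mm high; origin at the centre of its foot. To be left alone.
- model: A loose reddish horse-head model on a wooden block beside the chest, block 120 x 90 mm, 135 mm high in all; origin at the centre of its underside. To be left alone.
- stone: A loose grey sharpening stone in a dark wooden holder beside the chest, 90 x 220 x 32 mm; origin at the centre of its underside. To be left alone.

How it is judged (in metres and radians):
On the way, in this order (a step that is already met when the one before it is completed fails the run):
1. a fingertip touches an end length of the rail while the lid is shut ((contact force between the fingers and rail_left above 0.5 N or contact force between the fingers and rail_right above 0.5 N) and value of joint lid below 0.03 rad), for 0.05 s.
2. the catch in the notch is pressed down (value of joint catch above 0.17 rad), for 0.05 s.
At the end, for the whole second after the job is handed in: The lid stands sprung open (more than 0.33 rad) and at rest, the catch has sprung back (less than 0.05 rad), and gouge, mallet, model and stone are within 20 mm of where they were (value of joint lid above 0.33 rad and velocity of joint lid below 0.05 rad/s and value of joint catch below 0.05 rad and distance of each of gouge, mallet, model, stone from where it was at the start of the episode below 0.02 m); the robot touches nothing.
It fails at once if a bystander is moved, tipped or lifted by more than 20 mm (distance of any of gouge, mallet, model, stone from where it was at the start of the episode above 0.02 m).
It also fails if it takes over 58 s, if anything falls off the work surface, if the arm or the gripper's body presses on something with over 40 N, if the wrist force passes 120 N, or if a joint passes its speed limit or range.

## Working session

There is one attempt and no reset: what is moved stays moved. The work goes in short steps, Python scripts to look and compute and a tool call to move; the robot and the scene stay as the last step left them, time stands still between calls to the robot, and variables do not carry over. Pictures are saved under pics/ and viewed, about 8 in all and at most 12, crops included, and the job is handed in when it is done.

Besides the shell and the picture viewer there is one more tool, called after "Request:" by a JSON object that holds its "op" and its "data". send_rows: Moves the arm, as the interface text tells. Its arguments: {"type":"object","properties":{"increments":{"type":"array","items":{"type":"object","properties":{"fingers":{"type":"number"},"offset":{"type":"array","items":{"type":"number"}},"yaw":{"type":"number"}}}},"newtons":{"type":"number"}},"required":["increments"]}

```bash
mkdir -p pics; ls; python3 - <<'E'
from rig import sensors, optics
import cv2, numpy as np
s=sensors.sense(); print(s)
for n in ("scene","side"):
    c=optics.camera(n); cv2.imwrite(f"pics/{n}0.png",cv2.cvtColor(c["frame"],cv2.COLOR_RGB2BGR))
    print(n,c["fovy"],c["cx"],c["cy"],np.round(c["pose"],4).tolist())
E
```

```text
pics
{'clock': 0.0, 'joint_pos': array([59.54193983, 33.03185329,  1.42369981, 82.38757494, -0.86138242,
       64.68550621, -3.23680546]), 'qd': array([-0.06523697,  0.04627346,  0.02136582,  0.02277883, -0.0135866 ,
       -0.00421287,  0.07841443]), 'tau': array([ 4.87882460e-05, -7.65745926e+01,  2.25067802e+00, -2.85960621e+01,
        1.54892507e-02,  1.27773959e-02, -7.86676708e-06]), 'tcp_pos': array([ 0.29207376, -0.6080288 ,  0.23044517]), 'orientation': array([-1.79905681e+02,  3.28608899e-03,  2.56579824e+01]), 'wrist_force': array([0.42111391, 0.52430767, 0.07037474]), 'torque': array([-0.0056216 ,  0.00544655,  0.043638  ]), 'opening': 0.08516629131774621}
scene 51.19852989568622 273.54212342770404 209.02281363237068 [[0.5264, 0.5285, -0.666, 1.4563], [0.85, -0.3447, 0.3983, -0.57], [-0.019, -0.7758, -0.6307, 0.9529], [0.0, 0.0, 0.0, 1.0]]
side 57.11787869216646 285.65252871062506 203.94799783352025 [[-0.9383, -0.2581, 0.23, 0.3299], [-0.3453, 0.6648, -0.6624, 0.7461], [0.018, -0.701, -0.713, 0.9679], [0.0, 0.0, 0.0, 1.0]]
```

View pics/scene0.png

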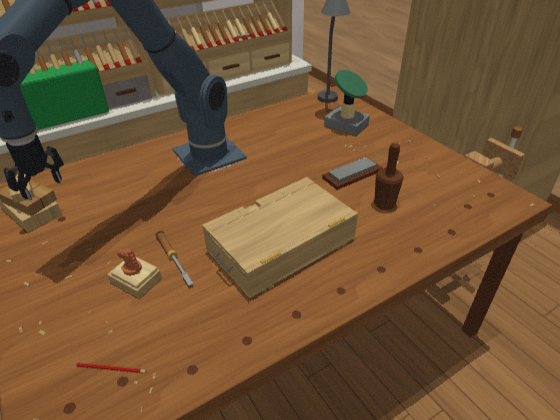

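View pics/side0.png

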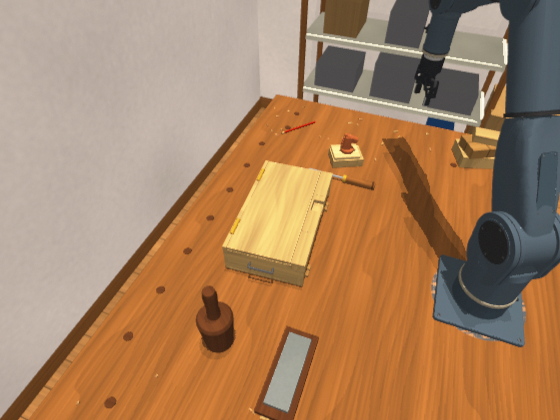

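The scene view has the chest with its top front edge running from about (206,231) to (312,182). In the side view that edge runs from (332,173) to (303,278). There is a possible notch near (258,208) in scene and (318,202) in side. I'll zoom in on both in one picture.

```bash
python3 - <<'E'
import cv2,numpy as np
a=cv2.imread("pics/scene0.png")[170:290,195:365]; b=cv2.imread("pics/side0.png")[155:285,215:345]
a=cv2.resize(a,None,fx=2.35,fy=4.7*0.5,interpolation=3) if 0 else cv2.resize(a,(400*170//170,400*120//170),interpolation=cv2.INTER_CUBIC)
b=cv2.resize(b,(400,400),interpolation=cv2.INTER_CUBIC)
o=np.zeros((400,800,3),np.uint8); o[:a.shape[0],:400]=a; o[:,400:]=b
cv2.imwrite("pics/crop0.png",o)
E
```

```text
(no output)
```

View pics/crop0.png

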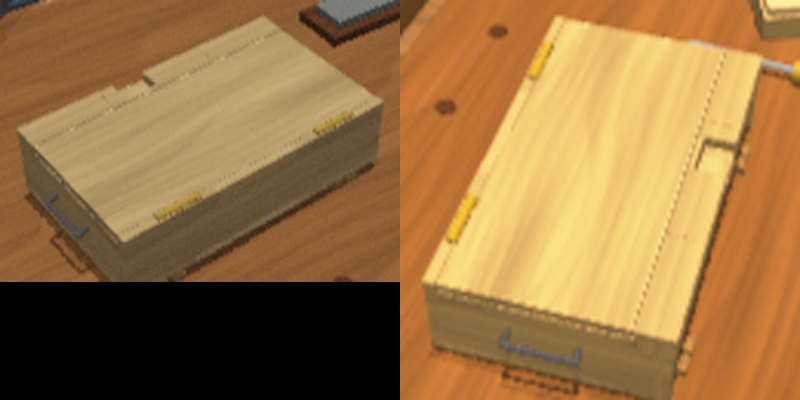

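The notch is clearly visible in both views: side crop about (700–740,140–175), scene crop about (105–150,70–95). Next I triangulate the four top corners and the notch.

```bash
cat > h.py <<'E'
import numpy as np
from rig import sensors, optics
def ray(c,u,v):
    f=210/np.tan(np.radians(c["fovy"])/2); P=np.array(c["pose"])
    d=P[:3,:3]@np.array([(u-c["cx"])/f,(v-c["cy"])/f,1]); return P[:3,3],d/np.linalg.norm(d)
def tri(a,b):
    (o,d),(p,e)=a,b; t=np.linalg.lstsq(np.c_[d,-e],p-o,rcond=None)[0]
    x,y=o+t[0]*d,p+t[1]*e; return (x+y)/2,np.linalg.norm(x-y)
def plane(r,z): o,d=r; return o+d*(z-o[2])/d[2]
E
python3 - <<'E'
from h import *
S=optics.camera("scene");T=optics.camera("side")
s=lambda u,v:ray(S,195+(u+.5)/400*170-.5,170+(v+.5)/282*120-.5)
t=lambda u,v:ray(T,215+(u-400+.5)/400*130-.5,155+(v+.5)/400*130-.5)
C={"FR":((18,131),(761,55)),"FL":((265,16),(675,345)),"BL":((382,101),(424,283)),"BR":((122,241),(557,17))}
P={}
for k,(a,b) in C.items():
    P[k],e=tri(s(*a),t(*b)); print(k,P[k].round(4),round(e,4))
z=np.mean([p[2] for p in P.values()])
for k,(a,b) in C.items(): print(k,plane(s(*a),z).round(4),plane(t(*b),z).round(4))
n=np.linalg.norm
print("w",n(P["FL"]-P["FR"]),n(P["BL"]-P["BR"]),"d",n(P["FL"]-P["BL"]),n(P["FR"]-P["BR"]))
c=np.mean(list(P.values()),0)
ya=P["FL"]-P["FR"]+P["BL"]-P["BR"]; xa=P["BL"]-P["FL"]+P["BR"]-P["FR"]
h=np.degrees([np.arctan2(-ya[0],ya[1]),np.arctan2(xa[1],xa[0])]); print("c",c.round(4),"yaw",h)
w=np.radians(h[0]*.7+h[1]*.3);R=np.array([[np.cos(w),np.sin(w)],[-np.sin(w),np.cos(w)]])
for nm,r in (("side rear-right",t(706,141)),("side front-right",t(741,143)),("side rear-left",t(697,166)),("scene R",s(105,88)),("scene L",s(145,70)),("sc Lrear",s(152,84))):
    print(nm,(R@(plane(r,z)-c)[:2]).round(4))
E
```

```text
FR [ 0.5126 -0.2516  0.1067] 0.0015
FL [0.4787 0.1509 0.1068] 0.0016
BL [0.7151 0.1672 0.1058] 0.0017
BR [ 0.7473 -0.2317  0.107 ] 0.0015
FR [ 0.5134 -0.2512  0.1066] [ 0.5122 -0.2526  0.1066]
FL [0.4775 0.1508 0.1066] [0.4792 0.1514 0.1066]
BL [0.7151 0.1661 0.1066] [0.7154 0.1683 0.1066]
BR [ 0.7462 -0.2319  0.1066] [ 0.7479 -0.2313  0.1066]
w 0.40383904331968384 0.4001909112100022 d 0.23703816000677735 0.23554940124054635
c [ 0.6134 -0.0413  0.1066] yaw [4.71297455 4.40210646]
side rear-right [-0.0889 -0.0529]
side front-right [-0.124  -0.0603]
side rear-left [-0.088  -0.0154]
scene R [-0.1221 -0.0683]
scene L [-0.1216 -0.0048]
sc Lrear [-0.0912 -0.0147]
```

The chest size checks out at about 402×236 mm, with its top at z 0.1066 (7 mm bearers) and yaw about 4.6°. The notch is near chest y -36 mm. I'll close the fingers and turn square to the rail, starting over the right end length.

Request:
{"op": "send_rows", "data": {"increments": [{"fingers": 0,"offset": [0,0,0],"yaw": 1.2},{"fingers": 0,"offset": [0,0,0],"yaw": 1.2},{"fingers": 0,"offset": [0,0,0],"yaw": 1.1},{"fingers": 0,"offset": [0,0,0],"yaw": 0},{"fingers": 0,"offset": [20,-30,0],"yaw": 0},{"fingers": 0,"offset": [25,-40,0],"yaw": 0},{"fingers": 0,"offset": [25,-40,0],"yaw": 0},{"fingers": 0,"offset": [25,-40,0],"yaw": 0}], "newtons": 40}}

```text
clock: 1.0
tcp_pos: [0.3721, -0.4533, 0.2279]
orientation: [180.0, 0.3, 4.1]
wrist_force: [1.4, 0.1, 0.2]
opening: 0.0
```

Request:
{"op": "send_rows", "data": {"increments": [{"fingers": 0,"offset": [25,-40,0],"yaw": 0},{"fingers": 0,"offset": [25,-40,0],"yaw": 0},{"fingers": 0,"offset": [25,-40,0],"yaw": 0},{"fingers": 0,"offset": [25,-40,0],"yaw": 0},{"fingers": 0,"offset": [25,-40,0],"yaw": 0},{"fingers": 0,"offset": [25,-35,0],"yaw": 0},{"fingers": 0,"offset": [10,-15,0],"yaw": 0},{"fingers": 0,"offset": [0,0,0],"yaw": 0}]}}

```text
clock: 1.8
tcp_pos: [0.5184, -0.1715, 0.2277]
orientation: [-179.9, 0.1, 6.6]
wrist_force: [0.1, -0.8, -0.3]
opening: -0.0002
```

```bash
cat >> h.py <<'E'
C0=np.array([0.6134,-0.0413]); W=np.radians(4.6); RC=np.array([[np.cos(W),np.sin(W)],[-np.sin(W),np.cos(W)]])
def where():
    s=sensors.sense(); p=s["tcp_pos"]
    print(s["clock"],"chest xy mm",(1e3*RC@(p[:2]-C0)).round(1),"z",(1e3*p[2]).round(1),s["orientation"].round(1),"F",s["wrist_force"].round(2))
E
python3 - <<'E'
from h import *
import cv2
where()
f=optics.camera("wrist")["frame"]; g=optics.camera("side")["frame"][130:290,200:413]
o=np.zeros((420,800,3),np.uint8); o[:,:560]=f; o[:180,560:]=cv2.resize(g,(240,180))
cv2.imwrite("pics/w1.png",o[:,:,::-1])
E
```

```text
1.8 chest xy mm [-105.2 -122.2] z 227.7 [-1.799e+02  1.000e-01  6.600e+00] F [ 0.13 -0.82 -0.28]
```

View pics/w1.png

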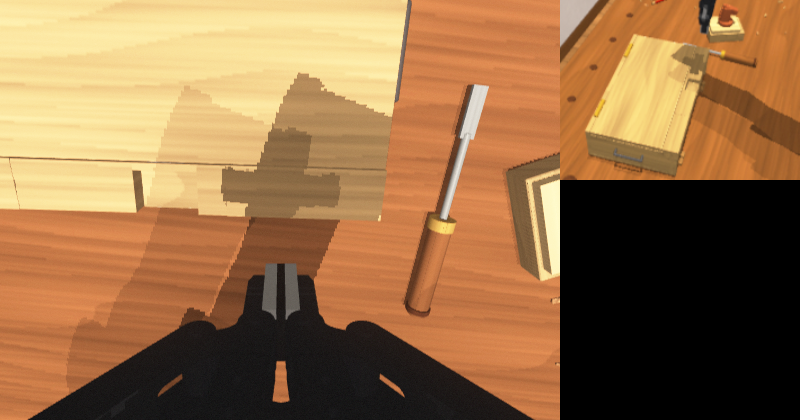

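The wrist view shows the chest's front right corner at (380,219) and the notch between columns about 143 and 198 on the front edge. The gouge is off to the right at (445,200), clear of my path. I'll refine the notch and edge positions from this view.

```bash
python3 - <<'E'
from h import *
from scipy.spatial.transform import Rotation as Ro
s=sensors.sense(); c=optics.camera("wrist")
M=np.eye(4); M[:3,:3]=Ro.from_euler("xyz",s["orientation"],degrees=True).as_matrix(); M[:3,3]=s["tcp_pos"]
c["pose"]=M@np.array(c["tool_from_camera"])
for n,u,v in (("FRcorner",380,219.5),("edge",20,210),("notchR",198,214),("notchL",144,207),("notchLrear",142,170),("seam R",385,169),("seam L",10,157)):
    p=plane(ray(c,u,v),.1066); print(n,p.round(4),(1e3*RC@(p[:2]-C0)).round(1))
E
```

```text
FRcorner [ 0.5077 -0.2542  0.1066] [-122.5 -203.8]
edge [0.485  0.0257 0.1066] [-122.6   77.1]
notchR [ 0.4967 -0.1119  0.1066] [-122.  -61.]
notchL [ 0.498  -0.0701  0.1066] [-117.4  -19.4]
notchLrear [ 0.5273 -0.069   0.1066] [-88.  -20.7]
seam R [ 0.548  -0.2498  0.1066] [ -81.9 -202.6]
seam L [0.5266 0.0277 0.1066] [-81.   75.8]
```

Wrist and fixed cameras agree to 3 mm: front edge x ≈ -122, notch about -61 to -13, so its centre is near -37 in my frame. Now descend onto the right end length.

Request:
{"op": "send_rows", "data": {"increments": [{"fingers": 0,"offset": [-2,0,30],"yaw": 0.33},{"fingers": 0,"offset": [0,0,30],"yaw": 0},{"fingers": 0,"offset": [0,0,30],"yaw": 0},{"fingers": 0,"offset": [0,0,15],"yaw": 0},{"fingers": 0,"offset": [0,0,6],"yaw": 0},{"fingers": 0,"offset": [0,0,0],"yaw": 0}]}}

```text
clock: 2.55
tcp_pos: [0.51, -0.1895, 0.1149]
orientation: [179.6, 0.1, 3.4]
wrist_force: [-0.6, -0.2, 0.7]
opening: -0.0
```

```bash
python3 -c "
from h import *
where()"
```

```text
2.55 chest xy mm [-114.9 -139.4] z 114.9 [1.796e+02 1.000e-01 3.400e+00] F [-0.64 -0.2   0.68]
```

Request:
{"op": "send_rows", "data": {"increments": [{"fingers": 0,"offset": [7,-10,0],"yaw": -0.2},{"fingers": 0,"offset": [0,0,0],"yaw": 0},{"fingers": 0,"offset": [0,0,3],"yaw": 0},{"fingers": 0,"offset": [0,0,2],"yaw": 0},{"fingers": 0,"offset": [0,0,0],"yaw": 0}]}}

```text
clock: 3.05
tcp_pos: [0.5185, -0.1799, 0.1127]
orientation: [179.5, -0.2, 4.7]
wrist_force: [-0.1, -0.7, -0.8]
opening: 0.0004
```

```bash
python3 -c "
from h import *
where()"
```

```text
3.05 chest xy mm [-105.7 -130.5] z 112.7 [179.5  -0.2   4.7] F [-0.1  -0.69 -0.78]
```

Request:
{"op": "send_rows", "data": {"increments": [{"fingers": 0,"offset": [0,0,4],"yaw": 0},{"fingers": 0,"offset": [0,0,3],"yaw": 0},{"fingers": 0,"offset": [0,0,3],"yaw": 0}]}}

```text
clock: 3.35
tcp_pos: [0.5189, -0.1801, 0.1086]
orientation: [179.4, -0.4, 4.6]
wrist_force: [-15.1, 5.3, 52.7]
opening: -0.0002
```

```bash
python3 -c "
from h import *
where()"
```

```text
3.35 chest xy mm [-105.3 -130.8] z 108.6 [179.4  -0.4   4.6] F [-15.11   5.3   52.69]
```

There is firm contact on the right rail at z 108.6. I'll ease off and slide left with light pressure.

Request:
{"op": "send_rows", "data": {"increments": [{"fingers": 0,"offset": [0,0,0],"yaw": 0},{"fingers": 0,"offset": [-1,-8,0],"yaw": 0},{"fingers": 0,"offset": [-1,-8,0],"yaw": 0},{"fingers": 0,"offset": [-1,-8,0],"yaw": 0},{"fingers": 0,"offset": [0,0,0],"yaw": 0}]}}

```text
clock: 3.85
tcp_pos: [0.5134, -0.1538, 0.1089]
orientation: [179.4, -0.5, 4.6]
wrist_force: [-1.8, 1.9, 3.8]
opening: 0.0002
```

```bash
python3 -c "
from h import *
where()"
```

```text
3.85 chest xy mm [-108.7 -104.1] z 108.9 [179.4  -0.5   4.6] F [-1.78  1.95  3.84]
```

Request:
{"op": "send_rows", "data": {"increments": [{"fingers": 0,"offset": [0.5,-8,0.5],"yaw": 0},{"fingers": 0,"offset": [0.5,-8,0.5],"yaw": 0},{"fingers": 0,"offset": [0.5,-8,0.5],"yaw": 0},{"fingers": 0,"offset": [0.5,-8,0.5],"yaw": 0},{"fingers": 0,"offset": [0,-8,0.5],"yaw": 0}]}}

```text
clock: 4.35
tcp_pos: [0.5158, -0.1193, 0.1086]
orientation: [178.9, -0.9, 4.3]
wrist_force: [-0.6, -4.1, 8.8]
opening: -0.0001
```

```bash
python3 -c "
from h import *
where()"
```

```text
4.35 chest xy mm [-103.5  -69.9] z 108.6 [178.9  -0.9   4.3] F [-0.64 -4.07  8.76]
```

Request:
{"op": "send_rows", "data": {"increments": [{"fingers": 0,"offset": [-1.5,-8,0.3],"yaw": 0},{"fingers": 0,"offset": [-1,-8,0.3],"yaw": 0},{"fingers": 0,"offset": [-0.5,-6,0.5],"yaw": 0},{"fingers": 0,"offset": [0,-4,0.5],"yaw": 0}]}}

```text
clock: 4.75
tcp_pos: [0.5125, -0.0937, 0.107]
orientation: [178.7, -1.1, 4.2]
wrist_force: [-0.5, 0.4, -0.5]
opening: 0.0
```

```bash
python3 -c "
from h import *
where()"
```

```text
4.75 chest xy mm [-104.7  -44.1] z 107.0 [178.7  -1.1   4.2] F [-0.53  0.4  -0.48]
```

At y -44 the contact vanished and the tip is sinking, so this is the notch. I'll centre and go down gently.

Request:
{"op": "send_rows", "data": {"increments": [{"fingers": 0,"offset": [-2,-6,0],"yaw": -0.05},{"fingers": 0,"offset": [-0.5,-1,2],"yaw": 0},{"fingers": 0,"offset": [0,0,3],"yaw": 0},{"fingers": 0,"offset": [0,0,2],"yaw": 0}]}}

```text
clock: 5.15
tcp_pos: [0.5087, -0.0852, 0.0985]
orientation: [178.8, -1.0, 4.7]
wrist_force: [0.7, 0.2, -0.2]
opening: 0.0001
```

```bash
python3 -c "
from h import *
where()"
```

```text
5.15 chest xy mm [-107.9  -35.4] z 98.5 [178.8  -1.    4.7] F [ 0.67  0.25 -0.22]
```

Request:
{"op": "send_rows", "data": {"increments": [{"fingers": 0,"offset": [0,0,2.5],"yaw": 0},{"fingers": 0,"offset": [0,0,2.5],"yaw": 0},{"fingers": 0,"offset": [0,0,2],"yaw": 0}]}}

```text
clock: 5.45
tcp_pos: [0.5068, -0.0857, 0.0908]
orientation: [178.8, -0.8, 4.6]
wrist_force: [-3.8, 1.5, 8.2]
opening: 0.0002
```

```bash
python3 -c "
from h import *
where()"
```

```text
5.45 chest xy mm [-109.8  -35.7] z 90.8 [178.8  -0.8   4.6] F [-3.85  1.47  8.2 ]
```

Request:
{"op": "send_rows", "data": {"increments": [{"fingers": 0,"offset": [0,0,2],"yaw": 0},{"fingers": 0,"offset": [0,0,1.5],"yaw": 0}]}}

```text
clock: 5.65
tcp_pos: [0.5068, -0.0857, 0.0897]
orientation: [178.8, -0.9, 4.5]
wrist_force: [-10.0, 4.5, 35.6]
opening: 0.0001
```

```bash
python3 - <<'E'
from h import *
import cv2
where()
a=optics.camera("side")["frame"][130:290,200:400]; b=optics.camera("scene")["frame"][150:310,180:380]
cv2.imwrite("pics/p2.png",np.hstack([cv2.resize(a,(400,320)),cv2.resize(b,(400,320))])[:,:,::-1])
where()
E
```

```text
5.65 chest xy mm [-109.8  -35.7] z 89.7 [178.8  -0.9   4.5] F [-9.99  4.53 35.57]
5.75 chest xy mm [-109.8  -35.7] z 89.8 [178.8  -0.9   4.5] F [-8.64  3.11 30.68]
```

View pics/p2.png

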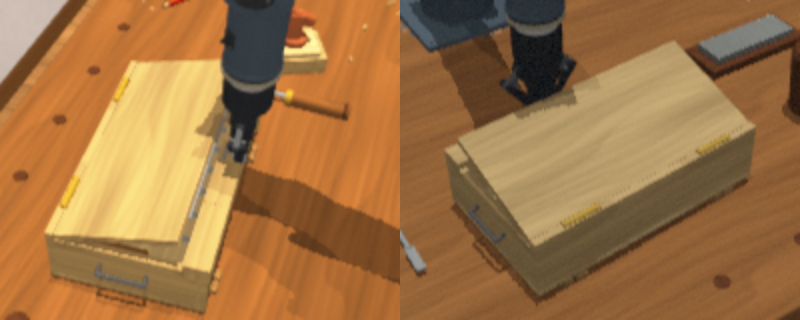

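The catch is at its stop, and both views show the lid springing up (side view gap near (150,245)). Now withdraw: rise out of the notch, edging forward, away from the lid.

Request:
{"op": "send_rows", "data": {"increments": [{"fingers": 0,"offset": [0,0,-8],"yaw": 0},{"fingers": 0,"offset": [-10,0,-10],"yaw": 0},{"fingers": 0,"offset": [-25,0,-10],"yaw": 0},{"fingers": 0,"offset": [-30,0,-15],"yaw": 0},{"fingers": 0,"offset": [-15,0,-25],"yaw": 0},{"fingers": 0,"offset": [0,0,-30],"yaw": 0},{"fingers": 0,"offset": [0,0,-30],"yaw": 0},{"fingers": 0,"offset": [0,0,-30],"yaw": 0},{"fingers": 0,"offset": [0,0,0],"yaw": 0},{"fingers": 0,"offset": [0,0,0],"yaw": 0},{"fingers": 0,"offset": [0,0,0],"yaw": 0},{"fingers": 0,"offset": [0,0,0],"yaw": 0}]}}

```text
clock: 6.95
tcp_pos: [0.4125, -0.0917, 0.2507]
orientation: [178.9, -0.6, 4.2]
wrist_force: [-0.7, 0.5, -0.5]
opening: -0.0001
```

```bash
python3 - <<'E'
from h import *
import cv2
where()
a=optics.camera("side")["frame"]; b=optics.camera("scene")["frame"]
cv2.imwrite("pics/p3.png",np.hstack([cv2.resize(a,(400,300)),cv2.resize(b,(400,300))])[:,:,::-1])
for n,f in (("side",a),("scene",b)):
    cv2.imwrite(f"pics/{n}1.png",f[:,:,::-1])
E
```

```text
6.95 chest xy mm [-204.3  -34.1] z 250.7 [178.9  -0.6   4.2] F [-0.71  0.48 -0.52]
```

View pics/p3.png

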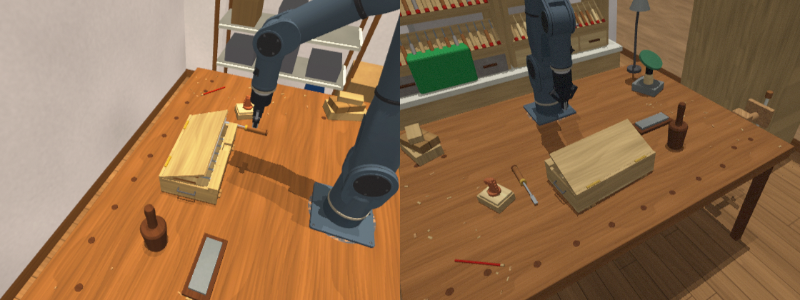

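The lid stands open (front edge near (215,120)–(190,170) in the side half), the hand is clear and the bystanders look untouched. I'll let it settle for a second, then check that it is at rest and hand in.

Request:
{"op": "send_rows", "data": {"increments": [{"offset": [0,0,0]},{"offset": [0,0,0]},{"offset": [0,0,0]},{"offset": [0,0,0]},{"offset": [0,0,0]},{"offset": [0,0,0]},{"offset": [0,0,0]},{"offset": [0,0,0]},{"offset": [0,0,0]},{"offset": [0,0,0]}]}}

```text
schema error: expected keys fingers, offset, yaw
```

```bash
python3 - <<'E'
from h import *
import cv2
where()
a=optics.camera("side")["frame"]; b=optics.camera("scene")["frame"]
p=lambda n:cv2.imread(f"pics/{n}.png")[:,:,::-1]
print("lid region change", np.abs(a.astype(int)-p("side1"))[150:290,210:340].max(), np.abs(b.astype(int)-p("scene1"))[170:300,195:365].max())
f0,f1=p("side0").astype(int),a
for n,(u,v,w,h) in dict(model=(326,130,40,38),gouge=(355,175,25,18),mallet=(190,280,50,75),stone=(250,325,75,95)).items():
    d=np.abs(f1-f0)[v:v+h,u:u+w].max(2); print(n,"changed px frac",(d>40).mean().round(3))
f=np.hstack([cv2.resize(a[130:290,200:400],(400,320)),cv2.resize(b[150:310,180:380],(400,320))])
cv2.imwrite("pics/p4.png",f[:,:,::-1])
E
```

```text
7.05 chest xy mm [-204.2  -34.1] z 250.7 [178.9  -0.6   4.2] F [-0.87  0.76 -0.07]
lid region change 57 29
model changed px frac 0.328
gouge changed px frac 0.06
mallet changed px frac 0.0
stone changed px frac 0.0
```

View pics/p4.png

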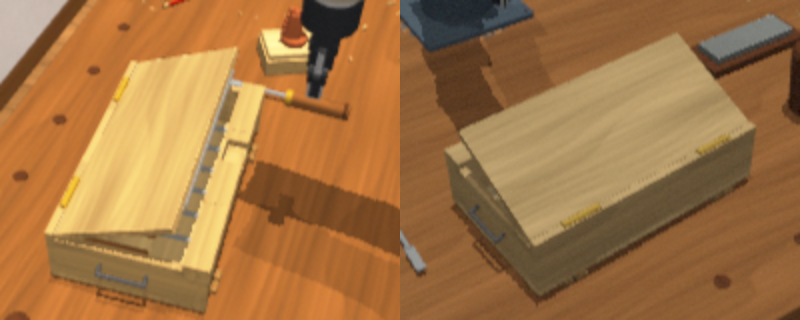

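The wait was refused because of missing keys, so I'll repeat it. The picture shows the lid up, with its front right corner at crop (237,48) in side and (462,131) in scene. The model's changed pixels come from the arm passing in front of it.

Request:
{"op": "send_rows", "data": {"increments": [{"fingers": 0,"offset": [0,0,0],"yaw": 0},{"fingers": 0,"offset": [0,0,0],"yaw": 0},{"fingers": 0,"offset": [0,0,0],"yaw": 0},{"fingers": 0,"offset": [0,0,0],"yaw": 0},{"fingers": 0,"offset": [0,0,0],"yaw": 0},{"fingers": 0,"offset": [0,0,0],"yaw": 0},{"fingers": 0,"offset": [0,0,0],"yaw": 0},{"fingers": 0,"offset": [0,0,0],"yaw": 0},{"fingers": 0,"offset": [0,0,0],"yaw": 0},{"fingers": 0,"offset": [0,0,0],"yaw": 0}]}}

```text
clock: 8.15
tcp_pos: [0.4129, -0.0915, 0.2504]
orientation: [178.9, -0.6, 4.3]
wrist_force: [1.0, -0.5, 0.2]
opening: -0.0001
```

```bash
python3 - <<'E'
from h import *
import cv2
where()
T=optics.camera("side");S=optics.camera("scene"); p=cv2.imread("pics/p4.png")[:,:,::-1].astype(int)
f=np.hstack([cv2.resize(T["frame"][130:290,200:400],(400,320)),cv2.resize(S["frame"][150:310,180:380],(400,320))])
d=np.abs(f-p).max(2); print("change since p4: lid side",(d[40:300,30:260]>40).mean(),"scene",(d[20:300,430:760]>40).mean())
x,e=tri(ray(T,200+237/2,130+48/2),ray(S,180+62/2,150+131/2)); print("lid FR corner",x.round(4),e.round(4),"rise",x[2]-.1066,"angle",np.arcsin((x[2]-.1066)/.187))
E
```

```text
8.15 chest xy mm [-203.9  -34. ] z 250.4 [178.9  -0.6   4.3] F [ 1.   -0.47  0.2 ]
change since p4: lid side 0.0 scene 0.0
lid FR corner [ 0.5647 -0.2412  0.1779] 0.0046 rise 0.07126069895684164 angle 0.3909568676028917
```

The lid is at 0.39 rad and at rest, so I'm handing in.

```bash
python3 -c "
from rig import job
print(job.finish_job())"
```

```text
the job is handed in; nothing more can be done
None
```

The gouge chest is open and the job is handed in; the hand-in gives no verdict. I touched the right end length of the rail, slid a closed fingertip left along the top until it dropped into the notch, and pressed the catch to its stop. The notch was at about chest y -36 mm. The lid sprang up and I withdrew the hand, finishing at about 8 s on the clock.

**Lid:** it measures about 0.39 rad (front corner about 71 mm up), and the pictures did not change over the last second.

**Forces:** the wrist force was about zero at the end, with the hand about 80 mm in front of the chest. The first touch on the rail reached about 53 N, all of it on the fingertips. The catch press reached about 36 N.

**Bystanders:**
- **Mallet and stone:** their pixels did not change.
- **Gouge and model:** both look unmoved in the pictures. The pixel check was inconclusive there (6% of the gouge's pixels changed and 33% of the model's), because the arm or its shadow was in front of them.

**Catch:** I did not measure its return directly. The finger has left the notch, so it should have sprung back.

One wait command was refused for missing keys, and I repeated it correctly.

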